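Turn the enlarging lenses out of their rack

TASK

Holding the loose metal cover against the lens rack by their two ears, turn both over together and lay them in the sloping white tray, upside down with the cover flat on the tray floor. Then lift the rack off by itself and set it down on the rubber mat, so that the three lenses stay behind on the cover in the tray, rear ends up. Do not touch the lenses with the gripper, and leave the other things on the table alone.

Things in the scene. Friction and masses are not known exactly. Their poses are not given: they have to be found in the camera images.
- rack_center (a point): Wooden lens rack, about 160 g: block 41 x 113 x 29 mm (x, y, z) with three 31 mm square cells in a row along y, 24 mm deep, walls and floor 5 mm. Origin: centre of the block; z points out of the open mouth. At the start it leans in the stand, mouth facing up and to the left of the robot (+y), x pointing down the slope to the left, 60 degrees below level; later axes turn with it.
- rack_ear (a point): Centre of the rack's ear: a tab 45 mm (x) x 40 mm (y) x 5 mm (z), sticking out of the block's upper edge in -x, its front face level with the mouth, where the cover's ear lies on it. Same axes as the rack. From the rack's centre: -43 mm in x, +12 mm in z.
- rack_handle (a point): Centre of the rack's handle: a wooden fin on the middle of its back, 12 mm thick (y), 30 mm long (x), standing 28 mm off the back. Same axes as the rack. From the rack's centre: -28.5 mm in z.
- cover_center (a point): Loose aluminium cover, about 90 g, lying on the rack's mouth: plate 53 x 125 x 5 mm (x, y, z) with a rim 4 mm wide standing 6 mm out of its rack side (-z), round the block with 2 mm play each way; gap in the rim for the rack's ear. Origin: centre of the plate; axes as the rack's (z away from the rack).
- cover_ear (a point): Centre of the cover's ear: a tab of the plate, 40 mm wide (y), 5 mm thick, 39 mm long, running in -x to 65.5 mm from the plate's centre. It lies flat on the rack's ear: both together are 10 mm thick. Same axes as the cover; 46 mm in -x from its centre.
- tray: White fixed tray on a dark sloping desk. z is square to its floor, x points down the slope, 27 degrees below level and to the robot's left, y across. Origin: on the floor, where the cover's centre should lie, 95 mm above the table. Floor: x -20 to 37 mm, y -82 to 82 mm; lips 12 mm high at the lower end and sides; the upper edge is open, with free space behind and beneath it for overhanging ears. Desk base 130 x 190 mm.
- stand: Grey fixed stand, rack leaning in it at 60 degrees: two back rests and ledges under the rack's ends, open in the middle for the handle, nothing around the ears. Rack and cover draw out freely up along the slope (rack's -x). Origin: centre of its base, 110 x 125 mm, on the table; x the way the rack faces.
- mat: Black rubber mat, 130 x 150 x 3 mm, flat on the table between stand and tray, fixed. Origin: centre of its underside, x about away from the robot, y along its 150 mm side.
- lens1_center (a point): Small enlarging lens, a cylinder 26 mm across and 20 mm high, 30 g, loose in cell 1 of the rack (front up, in the direction of the rack's z; 4 mm below the cover). Origin: its centre; z points out of its front.
- lens2_center (a point): Small enlarging lens, a cylinder 26 mm across and 20 mm high, 30 g, loose in cell 2 of the rack (front up, in the direction of the rack's z; 4 mm below the cover). Origin: its centre; z points out of its front.
- lens3_center (a point): Small enlarging lens, a cylinder 26 mm across and 20 mm high, 30 g, loose in cell 3 of the rack (front up, in the direction of the rack's z; 4 mm below the cover). Origin: its centre; z points out of its front.
- cassette: Bystander: film cassette 25 mm across, 48 mm high, standing upright; origin at the centre of its underside. Leave alone.
- loupe: Bystander: black magnifier 42 mm across, 46 mm high, standing upright; origin at the centre of its underside. Leave alone.
- bulb: Bystander: rubber blower bulb 54 mm across, 85 mm high, standing upright; origin at the centre of its underside. Leave alone.
- bottle: Bystander: brown bottle 64 mm across, 170 mm high, standing upright; origin at the centre of its underside. Leave alone.
- beaker: Bystander: white beaker 76 mm across, 85 mm high, standing upright; origin at the centre of its underside. Leave alone.
- jar: Bystander: glass jar 60 mm across, 75 mm high, standing upright; origin at the centre of its underside. Leave alone.
- tin: Bystander: metal can 54 mm across, 55 mm high, standing upright; origin at the centre of its underside. Leave alone.

How it is judged (in metres and radians):
On the way:
1. rack and cover lie together upside down in the tray, cover underneath and flat on the floor (x of cover_center in the frame of tray between -0.014 and 0.02 m and y of cover_center in the frame of tray between -0.026 and 0.026 m and z of cover_center in the frame of tray below 0.008 m and angle between the z axis of cover_center and the z axis of tray, either way round below 0.1 rad and angle between each of cover_center, rack_center's own z axis and vertical above 2.3 rad and z of rack_center in the frame of cover_center between -0.025 and 0 m and distance between rack_center and cover_center below 0.024 m), for 0.2 s.
At the end, for the whole second after the job is handed in: The cover lies upside down, flat (0.1 rad) on the tray floor, centre -14 to +20 mm down-slope and within 26 mm sideways of the tray's origin; the three lenses stand on it inside its rim, rear ends up; the rack rests on the mat, centre within 60 mm of the mat's and below 45 mm; all at rest (x of cover_center in the frame of tray between -0.014 and 0.02 m and y of cover_center in the frame of tray between -0.026 and 0.026 m and z of cover_center in the frame of tray below 0.008 m and angle between the z axis of cover_center and the z axis of tray, either way round below 0.1 rad and angle between each of cover_center, lens1_center, lens2_center, lens3_center's own z axis and vertical above 2.3 rad and z of lens1_center in the frame of cover_center between -0.019 and -0.008 m and x of lens1_center in the frame of cover_center between -0.026 and 0.026 m and y of lens1_center in the frame of cover_center between -0.062 and 0.062 m and z of lens2_center in the frame of cover_center between -0.019 and -0.008 m and x of lens2_center in the frame of cover_center between -0.026 and 0.026 m and y of lens2_center in the frame of cover_center between -0.062 and 0.062 m and z of lens3_center in the frame of cover_center between -0.019 and -0.008 m and x of lens3_center in the frame of cover_center between -0.026 and 0.026 m and y of lens3_center in the frame of cover_center between -0.062 and 0.062 m and horizontal distance between rack_center and mat below 0.06 m and height (world z) of rack_center below 0.045 m and linear speed of each of rack, cover, lens1, lens2, lens3 below 0.02 m/s); the robot touches nothing.
It fails at once if the gripper touches a lens (contact force between any of lens1, lens2, lens3 and the fingers above 0.3 N).
It fails at once if a bystander is moved by more than 30 mm (distance of any of cassette, loupe, bulb, bottle, beaker, jar, tin from where it was at the start of the episode above 0.03 m).
It also fails if it takes over 64 s, if anything falls off the work surface, if the arm or the gripper's body presses on something with over 40 N, if the wrist force passes 120 N, or if a joint passes its speed limit or range.

ROBOT

A 6-joint arm with a two-finger parallel gripper is mounted at the origin on the work surface. World frame = base frame: x ahead of the robot, y to its left, z up, the work surface at z = 0. Lengths are in mm, angles in rad, forces in N, time in s.
With the tool pointing down it reaches from about 400 to 925 mm from the base axis. Payload 3.4 kg.
Tool frame: the origin (TCP) lies on the front face of the gripper's body, between the roots of the fingers; the fingertips stand 73 mm ahead of it and the grasp point (between the pads) lies 54 mm ahead of it; x points along the fingers, y is the direction in which the jaws open and shut, and the axes are right-handed (so a half turn about x gives the same grasp; the last joint's range is limited). The gripper opens to 85 mm and grips with 20 to 120 N. Pads are 22 mm wide; open, the fingers measure 114 mm over their backs; the gripper's body (76 mm by 85 mm) begins 54 mm behind the grasp point. The pads swing forward as they close: fully open they stand 13 mm farther back than shut.
Start: joints at [1.032, 0.307, 1.506, -0, 1.328, -0.073], TCP at [258.277, 513.736, 303.905] pointing down, gripper open.
Joint ranges: [-3.12, 3.12], [-1.05, 2.28], [0.14, 2.33], [-1.42, 4.57], [0.1, 2.73], [-2.68, 2.68]. Speed limits (rad/s): [2.57, 2.57, 3.14, 3.14, 3.14, 3.14].

INTERFACE

Orientations are given as [roll, pitch, yaw] about the fixed x, y, z axes, in that order (R = Rz(yaw) Ry(pitch) Rx(roll)).
In Python, from workcell import sense, snapshot, hand_in gives the robot as it stands.
- The arm moves only by the shell command python3 -m jog 'ROWS' [FORCE]. ROWS is JSON, a list that holds one entry, the list of rows, each a list of 5 numbers: the gripper's target within -1 to 1 (fully open at 1, half-way at 0, shut at -1), then the shift along the tool's x, y, z in mm, then the turn about the tool's x in degrees. A call has exactly 10 rows; each row is the pose to reach, as a shift and turn from the pose commanded when the call began, along the tool's axes at that moment; what a row does not reach only later rows make up. A row lasts 1/8 s, in which the tool goes at most 62.5 mm and 10.7 degrees, less where a joint would pass 70% of its speed; a pose out of reach is approached as far as the arm can. A call with a gripper value outside its range is refused whole. The fingers move at their own pace and stop on an object; FORCE is the grip in N (left out, the last holds). Time passes only in rows, so rows that repeat a pose let the fingers close, or fill a call up. It gives the time, the measured TCP pose, the force and the opening at its end, in the units of the state.
- sense(): the state, without advancing time (a new reading comes with each control period).
- snapshot(name): name is "scene" or "top"; returns a dict with "img" (384x512x3 uint8, blue, green, red), "intrinsics" (3x3 intrinsics, pixels), "dist" ([k1, k2, p1, p2, k3] as OpenCV has them; the pictures are not rectified), "xyz" and "rotation" of the camera in the world. Camera axes: x right, y up, looking along -z (the intrinsics and any distortion apply to the point x, -y, -z); pixel columns grow to the right and rows downward; lengths in mm; the calibration is good to about 2 mm. A picture is of the moment at which its call begins. There is no depth.
- hand_in(): hands the job in, once; it reports no verdict.
The state is a dict: "t": time; "q": joint angles; "joint_vel": joint speeds; "joint_efforts": joint torques, N m; "tool_pos": TCP position; "orientation": TCP orientation; "force": force on the tool from outside, world axes, zero at the start; "torque": the same for the moment, N m; "width": finger opening in mm.
Only numpy, scipy, OpenCV 4.12 (cv2) and the standard library are available. Lean on these libraries where they do the work, as an engineer would, in place of code of your own. Each camera call takes 0.05 s, during which the arm holds its last target. There are 200 camera calls.

## Working session

There is one attempt and no reset: what is moved stays moved. The work goes in short steps, Python scripts to look and compute and a shell command to move; the robot and the scene stay as the last step left them, time stands still between calls to the robot, and variables do not carry over. Pictures are saved under pics/ and viewed, about 8 in all and at most 12, crops included, and the job is handed in when it is done.

```bash
ls; mkdir -p pics; python3 - <<'E'
from workcell import sense,snapshot
import cv2,numpy as np
s=sense();print(s)
for n in("scene","top"):
    d=snapshot(n);cv2.imwrite(f"pics/{n}0.png",d["img"]);print(n,d["intrinsics"],d["dist"],d["xyz"],d["rotation"])
a=[cv2.imread(f"pics/{n}0.png") for n in("scene","top")]
E
```

```text
pics
{'t': 0.0, 'q': array([ 1.03150343e+00,  3.07577296e-01,  1.50767244e+00,  4.12430846e-06,
        1.32837708e+00, -7.34939161e-02]), 'joint_vel': array([ 1.71487673e-05,  1.36298167e-03, -1.21712278e-03,  6.92679708e-05,
        1.54069678e-05, -3.17974069e-04]), 'joint_efforts': array([ 1.43675905e-03, -4.57534039e+01, -2.51916039e+01,  2.97798788e-04,
        1.32682690e-02, -4.66097219e-06]), 'tool_pos': array([257.99236997, 513.26611555, 302.97877145]), 'orientation': array([-1.64625748,  1.56876216, -2.11205746]), 'force': array([-0.84381416, -0.00226815,  0.19003412]), 'torque': array([-0.02915865, -0.00636053, -0.00653043]), 'width': 85.57310275032718}
scene [[447.50757568   0.         246.7284415 ]
 [  0.         447.50757568 185.33274816]
 [  0.           0.           1.        ]] [-0.07030237  0.          0.          0.          0.        ] [1152.09469015  673.88147964  979.84437316] [ 0.80421597 -0.01077648  2.46652766]
top [[490.62770626   0.         258.41891471]
 [  0.         490.62770626 191.6884785 ]
 [  0.           0.           1.        ]] [0.01384436 0.         0.         0.         0.        ] [ 502.14075751    9.8408862  1550.78116402] [ 0.05725382 -0.01824483 -1.59209529]
```

View pics/scene0.png

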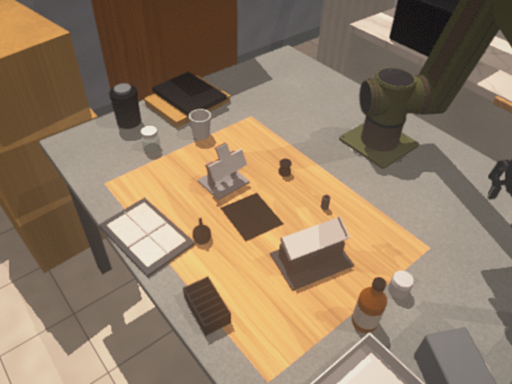

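View pics/top0.png

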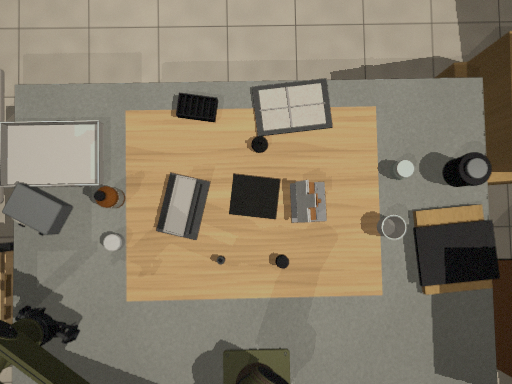

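The scene view shows the stand with rack at (225,170), mat (252,215) and tray (313,245). In the top view the stand is at (308,201), the mat at (255,196) and the tray at (183,206). I'll take one enlarged composite of these.

```bash
cat > h.py <<'E'
import numpy as np,cv2
from scipy.spatial.transform import Rotation as R
from workcell import sense,snapshot
def rpy(o): return R.from_euler('xyz',o).as_matrix()
def ray(d,uv):
    p=cv2.undistortPoints(np.float64(uv).reshape(-1,1,2),d["intrinsics"],np.array(d["dist"])).reshape(-1,2)
    v=np.c_[p[:,0],-p[:,1],-np.ones(len(p))]@rpy(d["rotation"]).T
    return np.array(d["xyz"]),v/np.linalg.norm(v,axis=1)[:,None]
def onz(d,uv,z):
    c,v=ray(d,uv); return c+v*((z-c[2])/v[:,2])[:,None]
def tri(d1,u1,d2,u2):
    c1,v1=ray(d1,u1);c2,v2=ray(d2,u2);out=[]
    for a,b in zip(v1,v2):
        t=np.linalg.lstsq(np.c_[a,-b],c2-c1,rcond=None)[0]
        p,q=c1+a*t[0],c2+b*t[1]; out.append(np.r_[(p+q)/2,np.linalg.norm(p-q)])
    return np.array(out)
def proj(d,P):
    r=rpy(d["rotation"]);q=(np.atleast_2d(P)-d["xyz"])@r;q=np.c_[q[:,0],-q[:,1],-q[:,2]]
    return cv2.projectPoints(q,np.zeros(3),np.zeros(3),d["intrinsics"],np.array(d["dist"]))[0].reshape(-1,2)
def crop(img,u,v,w,h,k): return cv2.resize(img[v:v+h,u:u+w],None,fx=k,fy=k,interpolation=cv2.INTER_CUBIC)
E
python3 - <<'E'
from h import *
s=cv2.imread("pics/scene0.png");t=cv2.imread("pics/top0.png")
a=np.hstack([crop(s,190,140,66,50,6),crop(t,278,172,66,50,6)])
b=np.hstack([crop(s,262,212,100,75,4)[:, :396],crop(t,142,164,100,75,4)[:, :396]])
o=np.vstack([a,b]);print(o.shape);cv2.imwrite("pics/c1.png",o)
E
```

```text
(600, 792, 3)
```

View pics/c1.png

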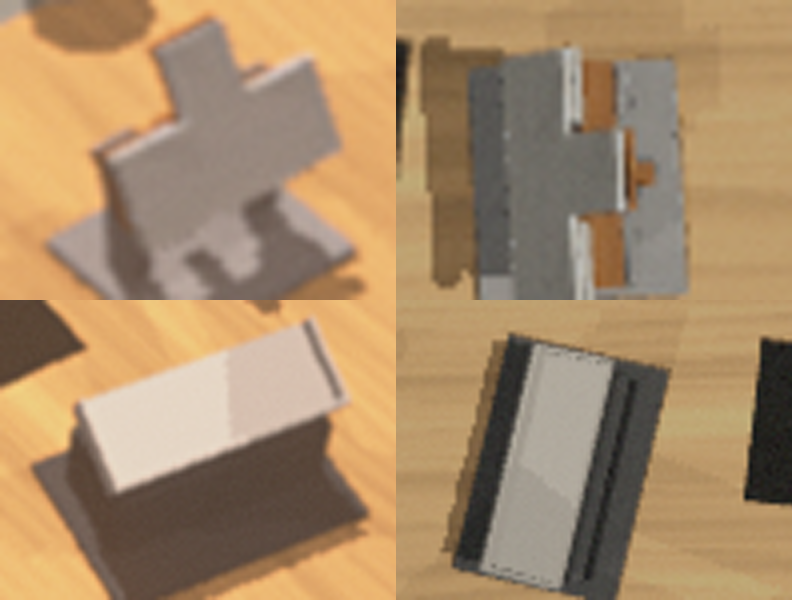

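```bash
python3 - <<'E'
from h import *
np.set_printoptions(precision=1,suppress=True)
S=snapshot("scene");T=snapshot("top")
def f(p,o,k): return (np.float64(p)+.5)/k-.5+np.float64(o)
s=f([(152,45),(215,18)],(190,140),6); t=f([(614-396,132),(614-396,212)],(278,172),6)
print("ear",tri(S,s,T,t))
s=f([(108,160)],(190,140),6); t=f([(562-396,50)],(278,172),6)
print("plate corner",tri(S,s,T,t))
s=f([(80,105),(305,20),(350,100),(115,193)],(262,212),4);t=f([(535-396,45),(612-396,65),(560-396,288),(485-396,265)],(142,164),4)
print("tray",tri(S,s[[0,1,2,3]],T,t[[1,2,3,0]]))
print("tray up edge z104",onz(T,t[1:3],104.),onz(T,t[[0,3]],90.))
# mat, stand base, tray base on the table
hsv=cv2.cvtColor(T["img"],cv2.COLOR_BGR2HSV)
g=cv2.cvtColor(T["img"],cv2.COLOR_BGR2GRAY)
m=np.zeros_like(g);m[165:225,222:286]=(g[165:225,222:286]<45)
c=max(cv2.findContours(m,0,2)[0],key=cv2.contourArea);r=cv2.minAreaRect(c);b=onz(T,cv2.boxPoints(r),3.)
print("mat",b.mean(0),b,np.linalg.norm(b[1]-b[0]),np.linalg.norm(b[2]-b[1]))
for nm,(u0,u1,v0,v1) in dict(tray=(150,216,165,245),stand=(286,330,172,230)).items():
    m=np.zeros_like(g);m[v0:v1,u0:u1]=(hsv[v0:v1,u0:u1,1]<70)*1
    c=max(cv2.findContours(m,0,2)[0],key=cv2.contourArea);r=cv2.minAreaRect(c);b=onz(T,cv2.boxPoints(r),5.)
    print(nm,r,b.mean(0),b,np.linalg.norm(b[1]-b[0]),np.linalg.norm(b[2]-b[1]))
E
```

```text
ear [[ 575.2 -178.3  146.9    4.9]
 [ 537.1 -177.5  145.6    5.2]]
plate corner [[ 617.9 -158.7  108.6    4.3]]
tray [[622.9 167.9  96.6   2.6]
 [458.9 208.3  99.8   3.3]
 [476.2 266.3  84.8   5. ]
 [641.7 225.7  80.3   1. ]]
tray up edge z104 [[623.2 166.2 104. ]
 [460.1 206.5 104. ]] [[640.4 224.7  90. ]
 [477.9 263.4  90. ]]
mat [576.3  -6.2   3. ] [[523.9  74.3   3. ]
 [648.2  57.8   3. ]
 [628.7 -87.    3. ]
 [504.4 -69.8   3. ]] 125.3983065347384 146.11082313614642
tray ((182.86720275878906, 205.9393310546875), (40.82625961303711, 60.06556701660156), 13.240518569946289) [550.5 217.9   5. ] [[475.  302.3   5. ]
 [657.8 257.5   5. ]
 [625.8 133.    5. ]
 [443.1 178.8   5. ]] 188.210970202143 128.55958547395767
stand ((307.7720947265625, 200.66989135742188), (41.67915725708008, 34.583709716796875), 86.98721313476562) [ 558.7 -175.5    5. ] [[ 622.7 -119.     5. ]
 [ 626.3 -228.7    5. ]
 [ 494.6 -231.8    5. ]
 [ 491.2 -122.6    5. ]] 109.71489782909205 131.75492810993615
```

```bash
python3 - <<'E'
from h import *
np.set_printoptions(precision=1,suppress=True)
S=snapshot("scene");T=snapshot("top")
g=cv2.cvtColor(S["img"],cv2.COLOR_BGR2GRAY)
m=np.zeros_like(g);m[190:242,215:287]=g[190:242,215:287]<60
c=max(cv2.findContours(m,0,2)[0],key=cv2.contourArea)
b=cv2.approxPolyDP(cv2.convexHull(c),4,True).reshape(-1,2);print("mat scene px",b.tolist());w=onz(S,b,3.);print(w,w.mean(0))
up=np.array([[623.2,166.2,104],[460.1,206.5,104]])
def f(p,o,k): return (np.float64(p)+.5)/k-.5+np.float64(o)
print("tray upper corners: predicted",proj(S,up),"picked",f([(80,105),(305,20)],(262,212),4))
s=f([(152,45),(215,18),(108,160)],(190,140),6); t=f([(218,132),(218,212),(166,50)],(278,172),6)
off=(f([(80,105),(305,20)],(262,212),4)-proj(S,up)).mean(0)
print(off,tri(S,s-off,T,t))
o=sense();M=rpy(o["orientation"]);print("tool y,z",M[:,1],M[:,2],M[:,0])
E
```

```text
Traceback (most recent call last):
ValueError: max() iterable argument is empty
```

```bash
python3 - <<'E'
from h import *
np.set_printoptions(precision=1,suppress=True)
S=snapshot("scene");T=snapshot("top")
g=cv2.cvtColor(S["img"],cv2.COLOR_BGR2GRAY)
print(g[215,235:270:4],g[200,222])
m=np.zeros_like(g);m[190:242,215:287]=g[190:242,215:287]<85
c=max(cv2.findContours(m,0,2)[0],key=cv2.contourArea)
b=cv2.approxPolyDP(cv2.convexHull(c),4,True).reshape(-1,2);print("mat scene px",b.tolist());w=onz(S,b,3.);print(w,w.mean(0))
up=np.array([[623.2,166.2,104],[460.1,206.5,104]])
def f(p,o,k): return (np.float64(p)+.5)/k-.5+np.float64(o)
print("tray upper corners: predicted",proj(S,up),"picked",f([(80,105),(305,20)],(262,212),4))
s=f([(152,45),(215,18),(108,160)],(190,140),6); t=f([(218,132),(218,212),(166,50)],(278,172),6)
off=(f([(80,105),(305,20)],(262,212),4)-proj(S,up)).mean(0)
print(off,tri(S,s-off,T,t))
o=sense();M=rpy(o["orientation"]);print("tool y,z",M[:,1],M[:,2],M[:,0])
E
```

```text
[76 74 71 72 73 73 72 72 75] 125
mat scene px [[257, 194], [281, 223], [245, 239], [222, 208]]
[[509.1 -61.8   3. ]
 [530.1  72.7   3. ]
 [649.2  54.8   3. ]
 [629.2 -80.7   3. ]] [579.4  -3.8   3. ]
tray upper corners: predicted [[280.8 235.6]
 [336.7 215.4]] picked [[281.6 237.9]
 [337.9 216.6]]
[1.  1.8] [[ 576.3 -178.5  153.7    8.4]
 [ 538.3 -177.8  152.5    8.8]
 [ 618.8 -159.   115.5    7.9]]
tool y,z [ 0.4  0.9 -0. ] [ 0.9 -0.4 -0. ] [-0. -0. -1.]
```

```bash
python3 -m jog '[[[1,3,-40,48,-2.5],[1,6,-80,96,-5],[1,9,-120,144,-7.5],[1,12,-160,192,-10],[1,15,-200,240,-12.5],[1,18,-240,288,-15],[1,21,-280,336,-17.5],[1,24,-320,384,-20],[1,27,-360,432,-22.5],[1,30,-400,480,-26.7]]]' 100
cat >> h.py <<'E'
def togo(pos,ang):
    """tool shift to reach TCP pos with tool y at world angle ang (deg), tool pointing down"""
    s=sense();M=rpy(s["orientation"]);a=np.degrees(np.arctan2(M[1,1],M[0,1]))
    print("t %.2f pos"%s["t"],s["tool_pos"].round(1),"yang %.1f"%a,"q6 %.2f"%s["q"][5],"w %.1f"%s["width"],"F",s["force"].round(1))
    print("shift",(M.T@(np.array(pos)-s["tool_pos"])).round(1),"turn %.1f"%(-((ang-a+180)%360-180)), "tooly",M[:,1].round(2),"toolz",M[:,2].round(2))
E
python3 -c "
from h import *
togo((557,-174,270),90)"
```

```text
t: 1.65
tool_pos: [507.9, -60.8, 274.1]
orientation: [0.128, 1.57, 0.13]
force: [-0.5, 0.5, -0.1]
width: 85.8
t 1.65 pos [507.9 -60.8 274.1] yang 90.1 q6 -1.77 w 85.8 F [-0.5  0.5 -0.1]
shift [   4.2 -113.3   48.8] turn 0.1 tooly [-0.  1.  0.] toolz [1. 0. 0.]
```

```bash
python3 -m jog '[[[0.2,0,-40,17,0],[0.2,1,-80,34,0],[0.2,4,-113,49,0],[0.2,4,-113,49,0],[0.2,4,-113,49,0],[0.2,4,-113,49,0],[0.2,4,-113,49,0],[0.2,4,-113,49,0],[0.2,4,-113,49,0],[0.2,4,-113,49,0]]]'
python3 - <<'E'
from h import *
togo((557,-174,270),90)
S=snapshot("scene");T=snapshot("top")
s=sense()["tool_pos"]
# expected tips centre & predicted ear corners
for n,d in(("s",S),("t",T)):
    print(n,proj(d,[s+[0,0,-73],s+[0,25,-70],s+[0,-25,-70]]).round(1).tolist(), proj(d,[[576,-178,150],[538,-178,150]]).round(1).tolist())
a=np.hstack([crop(S["img"],190,110,66,80,6),crop(T["img"],278,152,66,80,6)]);cv2.imwrite("pics/c2.png",a)
E
```

```text
t: 2.9
tool_pos: [556.3, -171.6, 270.0]
orientation: [-0.232, 1.571, -0.232]
force: [0.8, -0.5, 0.4]
width: 51.2
t 2.90 pos [ 556.3 -171.6  270. ] yang 90.0 q6 -1.94 w 51.2 F [ 0.8 -0.5  0.4]
shift [-0.  -2.4  0.7] turn 0.0 tooly [-0.  1. -0.] toolz [1. 0. 0.]
s [[221.8, 132.2], [227.0, 135.6], [216.6, 127.3]] [[215.5, 146.5], [225.9, 141.6]]
t [[314.7, 198.8], [305.8, 199.0], [323.8, 198.6]] [[314.5, 192.6], [314.9, 205.9]]
```

View pics/c2.png

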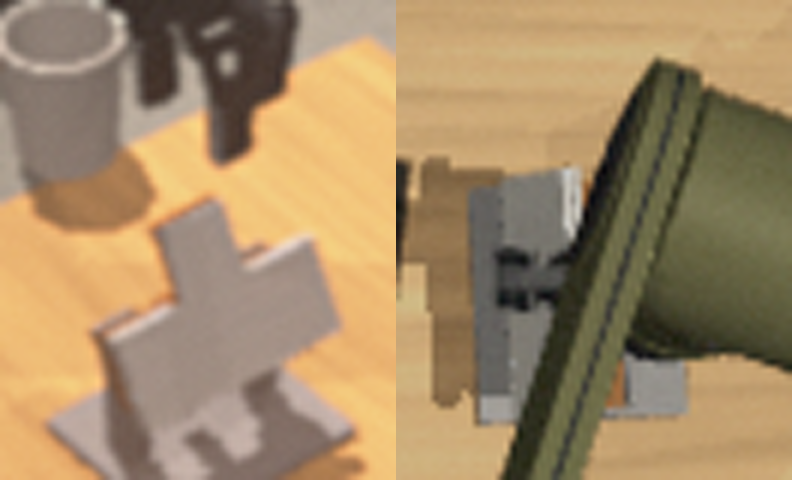

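The fingers sit centred around the ear line. Scene crop: finger tips at (230,155) and (155,100), ear end corners at (155,230) and (215,200). This agrees with the predictions, and the ear end is about 147 mm high. Next: descend and close.

```bash
python3 -m jog '[[[0.2,20,-2,0,0],[0.2,40,-2,0,0],[0.2,60,-2,0,0],[0.2,80,-2,0,0],[0.2,82,-2,0,0],[-0.2,82,-2,0,0],[-0.4,82,-2,0,0],[-0.6,82,-2,0,0],[-0.8,82,-2,0,0],[-0.8,82,-2,0,0]]]' 40
python3 -c "
from h import *
togo((557,-174,188),90)"
```

```text
t: 4.25
tool_pos: [556.6, -171.0, 190.1]
orientation: [1.197, 1.565, 1.197]
force: [-0.4, 8.2, 8.2]
width: 23.2
t 4.25 pos [ 556.6 -171.   190.1] yang 90.0 q6 -1.95 w 23.2 F [-0.4  8.2  8.2]
shift [ 2.1 -3.   0.4] turn -0.0 tooly [0.   1.   0.01] toolz [ 1. -0.  0.]
```

```bash
python3 -m jog '[[[-1,-4,0,0,0],[-1,-10,0,0,0],[-1,-18,0,0,0],[-1,-26,0,0,0],[-1,-36,0,0,0],[-1,-46,0,0,0],[-1,-56,0,0,0],[-1,-66,0,0,0],[-1,-78,0,0,0],[-1,-90,0,0,0]]]' 40
python3 - <<'E'
from h import *
togo((557,-174,188),90)
S=snapshot("scene")
cv2.imwrite("pics/c3.png",crop(S["img"],180,80,100,110,5))
E
```

```text
t: 5.5
tool_pos: [556.3, -174.0, 278.8]
orientation: [-0.607, 1.57, -0.607]
force: [-0.3, 0.3, -3.4]
width: 9.3
t 5.50 pos [ 556.3 -174.   278.8] yang 90.0 q6 -1.95 w 9.3 F [-0.3  0.3 -3.4]
shift [90.8  0.   0.6] turn -0.0 tooly [ 0.  1. -0.] toolz [ 1. -0.  0.]
```

View pics/c3.png

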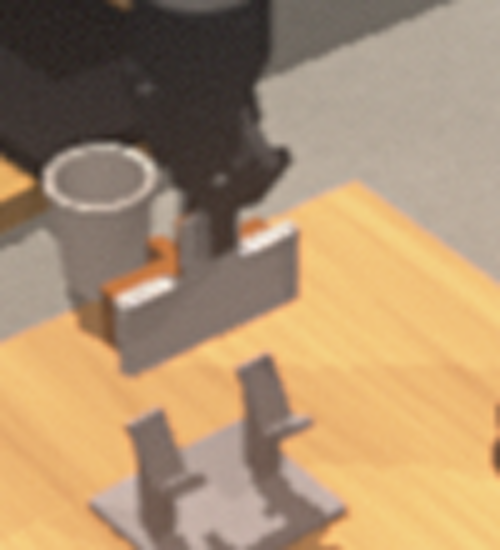

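The pair hangs upright in a flat grip (width 9.3 mm, weight 3.4 N), free of the stand. Cover plate corners in the crop: upper (118,302) and (297,228), lower left (125,372). I'll measure its height and offset in the hand.

```bash
python3 - <<'E'
from h import *
S=snapshot("scene")
p=(np.array([(118,302),(297,228),(125,372),(300,292)])+.5)/5-.5+[180,80]
c,v=ray(S,p);print((c+v*((-169-c[1])/v[:,1])[:,None]).round(1))
# tray target: yaw & edge point
a=np.radians(76.1);xh=np.array([np.cos(a),np.sin(a),0]);xt=xh*np.cos(np.radians(27))-[0,0,np.sin(np.radians(27))];zt=xh*np.sin(np.radians(27))+[0,0,np.cos(np.radians(27))]
o=np.array([546,203.6,95.]);print("edge pt x0=24",o+24*xt,"ear end lying, cover at 2",o+2*xt-65.5*xt+2.5*zt, xh)
E
```

```text
[[ 622.7 -169.   202.4]
 [ 495.6 -169.   196.1]
 [ 621.3 -169.   150.7]
 [ 493.4 -169.   147.6]]
edge pt x0=24 [551.13707408 224.35795324  84.10422801] ear end lying, cover at 2 [532.6808113  149.77965554 126.05591304] [0.24022804 0.97071648 0.        ]
```

```bash
python3 -m jog '[[[-1,-2,14,0,5],[-1,-4,32,0,14],[-1,-5,52,0,24],[-1,-5,74,0,34],[-1,-5,96,0,44],[-1,-5,118,0,54],[-1,-5,140,0,64],[-1,-5,162,0,74],[-1,-5,184,0,84],[-1,-5,205,0,94]]]' 80
python3 -c "
from h import *
togo((553.2,227,280),-103.9)"
```

```text
t: 6.85
tool_pos: [556.1, 31.9, 282.7]
orientation: [-1.344, 1.57, -2.99]
force: [-0.1, -0.4, -2.5]
width: 8.8
t 6.85 pos [556.1  31.9 282.7] yang -4.3 q6 0.06 w 8.8 F [-0.1 -0.4 -2.5]
shift [   2.7  -17.6 -194.3] turn 99.6 tooly [ 1.   -0.08 -0.  ] toolz [-0.08 -1.    0.  ]
```

```bash
python3 -m jog '[[[-1,0,-2,-22,10],[-1,0,-4,-44,20],[-1,0,-6,-66,30],[-1,0,-8,-88,40],[-1,0,-10,-110,50],[-1,0,-12,-132,60],[-1,1,-14,-154,70],[-1,2,-16,-174,80],[-1,2,-17,-188,90],[-1,2,-17.6,-194.3,99.8]]]'
python3 - <<'E'
from h import *
togo((553.2,227,240),-103.9)
S=snapshot("scene")
cv2.imwrite("pics/c4.png",crop(S["img"],255,160,110,120,5))
E
```

```text
t: 8.1
tool_pos: [552.0, 227.1, 280.5]
orientation: [0.486, 1.57, -2.901]
force: [0.1, -0.4, -3.1]
width: 8.2
t 8.10 pos [552.  227.1 280.5] yang -104.1 q6 2.14 w 8.2 F [ 0.1 -0.4 -3.1]
shift [40.5 -0.2 -1.2] turn -0.2 tooly [-0.24 -0.97  0.  ] toolz [-0.97  0.24  0.  ]
```

View pics/c4.png

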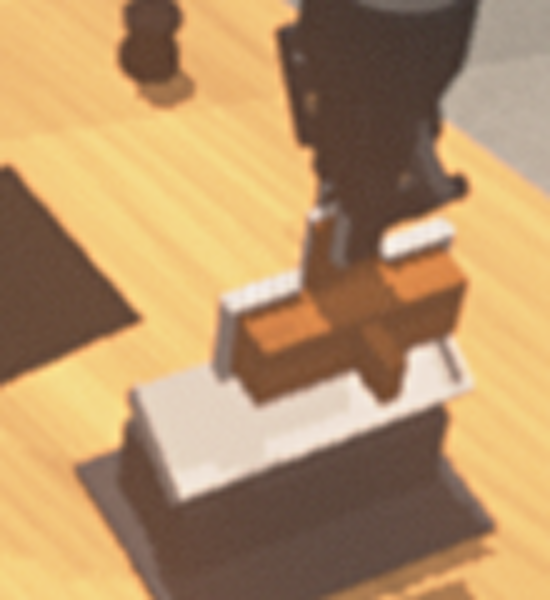

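```bash
python3 -m jog '[[[-1,10,0,-1,0],[-1,20,0,-1,0],[-1,30,0,-1,0],[-1,40,0,-1,0],[-1,48,0,-1,0],[-1,54,0,-1,0],[-1,56,0,-1,0],[-1,57,0,-1,0],[-1,58,0,-1,0],[-1,58,0,-1,0]]]'
python3 - <<'E'
from h import *
togo((553.2,227,216),-103.9)
S=snapshot("scene");T=snapshot("top")
cv2.imwrite("pics/c5.png",np.hstack([crop(S["img"],255,180,100,100,4),crop(T["img"],142,155,100,100,4)]))
E
```

```text
t: 9.4
tool_pos: [553.5, 226.5, 224.0]
orientation: [-2.377, 1.569, 0.524]
force: [-1.5, 0.1, 2.8]
width: 8.7
t 9.40 pos [553.5 226.5 224. ] yang -103.8 q6 2.13 w 8.7 F [-1.5  0.1  2.8]
shift [ 8.  -0.4  0.5] turn 0.1 tooly [-0.24 -0.97 -0.  ] toolz [-0.97  0.24 -0.  ]
```

View pics/c5.png

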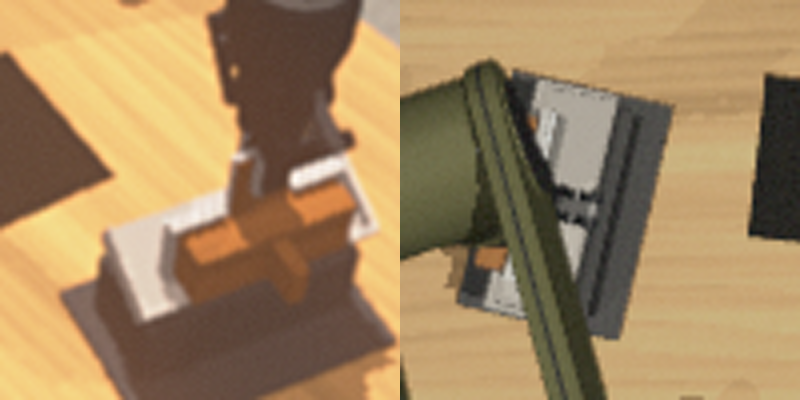

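```bash
python3 -m jog '[[[-1,-4,2,0,0],[-1,-4,4,0,0],[-1,-4,4,0,0],[-1,-2,4,0,0],[-1,-1,4,0,0],[-1,0,4,0,0],[-1,1,4,0,0],[-1,2,4,0,0],[-1,3,4,0,0],[-1,3,4,0,0]]]' 40
python3 - <<'E'
from h import *
togo((553.2,227,216),-103.9)
S=snapshot("scene")
print(sense()["torque"])
E
```

```text
t: 10.75
tool_pos: [553.4, 223.7, 224.9]
orientation: [-2.316, 1.564, 0.585]
force: [-5.9, 2.1, 23.4]
width: 8.5
t 10.75 pos [553.4 223.7 224.9] yang -103.8 q6 2.12 w 8.5 F [-5.9  2.1 23.4]
shift [ 8.9 -3.1  1. ] turn 0.1 tooly [-0.24 -0.97 -0.01] toolz [-0.97  0.24 -0.  ]
[0.25491711 1.11972269 0.05520193]
```

```bash
python3 -m jog '[[[-0.8,-2,0,0,0],[-0.66,-3,0,0,0],[-0.66,-3,0,0,0],[-0.66,-3,0,0,0],[-0.66,-10,0,0,0],[-0.66,-17,0,0,0],[-0.66,-24,0,0,0],[-0.63,-24,5,0,0],[-0.61,-23,11,0,0],[-0.58,-22,17,0,0]]]' 40
python3 - <<'E'
from h import *
togo((553.2,227,216),-103.9)
S=snapshot("scene")
cv2.imwrite("pics/c6.png",crop(S["img"],255,180,100,100,5))
E
```

```text
t: 12.05
tool_pos: [547.8, 205.1, 241.7]
orientation: [0.866, 1.57, -2.517]
force: [-0.6, 0.9, 0.5]
width: 17.7
t 12.05 pos [547.8 205.1 241.7] yang -103.8 q6 2.10 w 17.7 F [-0.6  0.9  0.5]
shift [ 25.7 -22.6   0. ] turn 0.1 tooly [-0.24 -0.97  0.  ] toolz [-0.97  0.24  0.  ]
```

View pics/c6.png

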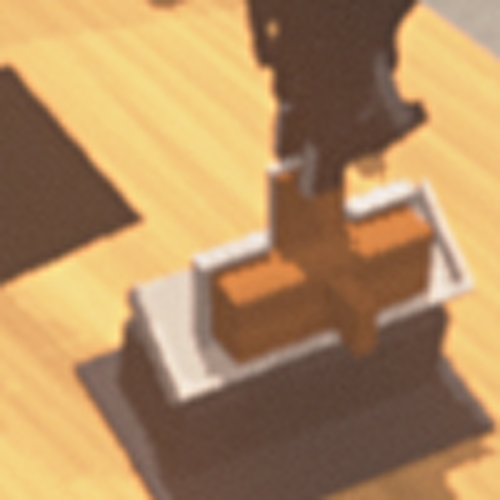

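Tilted about 12–15°, cover and rack together, and clear of the side lip. In the crop the ear is at (300,170) and the block spans (220–435, 210–360). Continuing the lay-down.

```bash
python3 -m jog '[[[-0.58,1,5,0,0],[-0.55,3,9,0,0],[-0.52,5,14,0,0],[-0.48,7,19,0,0],[-0.44,10,24,0,0],[-0.40,13,28,0,0],[-0.35,16,32,0,0],[-0.29,20,35.5,0,0],[-0.23,25,39,0,0],[-0.23,25,39,0,0]]]' 40
python3 - <<'E'
from h import *
togo((553.2,227,216),-103.9)
S=snapshot("scene")
cv2.imwrite("pics/c7.png",crop(S["img"],255,180,100,100,5))
E
```

```text
t: 13.35
tool_pos: [538.5, 167.5, 216.4]
orientation: [0.452, 1.57, -2.931]
force: [-1.1, 0.2, 0.1]
width: 32.8
t 13.35 pos [538.5 167.5 216.4] yang -103.8 q6 2.04 w 32.8 F [-1.1  0.2  0.1]
shift [  0.3 -61.3  -0.1] turn 0.1 tooly [-0.24 -0.97  0.  ] toolz [-0.97  0.24  0.  ]
```

View pics/c7.png

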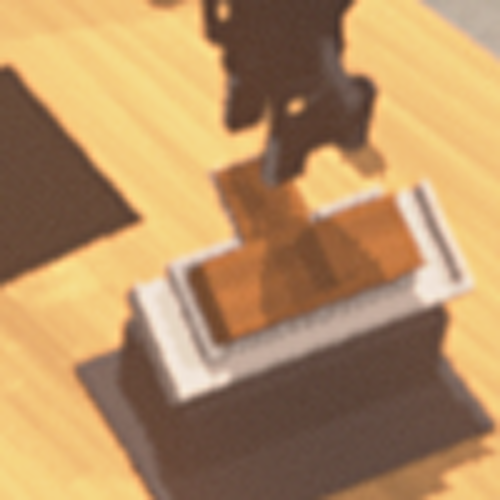

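```bash
cat >> h.py <<'E'
a_=np.radians(76.1);xh=np.array([np.cos(a_),np.sin(a_),0]);c_,s_=np.cos(np.radians(27)),np.sin(np.radians(27))
xt=xh*c_-[0,0,s_];zt=xh*s_+[0,0,c_];yt=np.cross(zt,xt);ot=np.array([546,203.6,95.])
def ontray(d,uv,h):
    c,v=ray(d,uv);P=c+v*((h-(c-ot)@zt)/(v@zt))[:,None];return np.c_[(P-ot)@xt,(P-ot)@yt,P]
E
python3 - <<'E'
from h import *
S=snapshot("scene");T=snapshot("top");sc=lambda p:(np.array(p)+.5)/5-.5+[255,180]
print("back face",ontray(S,sc([(205,262),(390,192),(422,262),(240,340)]),34).round(1))
print("ear back face",ontray(S,sc([(213,175),(265,153)]),10).round(1))
print("rim lower-left",ontray(S,sc([(172,262),(215,355)]),11).round(1))
print("floor/upper edge",ontray(S,sc([(133,293)]),0).round(1),"lip tops",ontray(S,sc([(428,183),(470,287),(182,400)]),12).round(1))
b=crop(T["img"],142,155,100,100,4)
# use best contrast view of both
cv2.imwrite("pics/c8.png",np.hstack([crop(S["img"],283,200,66,66,6),crop(T["img"],150,165,66,66,6)]))
E
```

```text
back face [[-10.9 -56.7 602.4 195.6 130.2]
 [-12.2  52.3 496.3 220.6 130.8]
 [ 26.9  52.4 504.6 254.4 113.1]
 [ 31.1 -56.  610.7 232.1 111.2]]
ear back face [[-55.1 -23.7 558.3 154.7 128.9]
 [-57.    8.2 526.9 160.7 129.8]]
rim lower-left [[-19.8 -63.8 604.9 176.  113.8]
 [ 31.4 -62.2 614.3 220.7  90.5]]
floor/upper edge [[-13.4 -85.5 626.2 171.5 101.1]] lip tops [[-12.9  86.1 461.  218.4 111.6]
 [ 45.4  82.9 476.5 268.1  85.1]
 [ 46.4 -88.  642.7 227.9  84.6]]
```

View pics/c8.png

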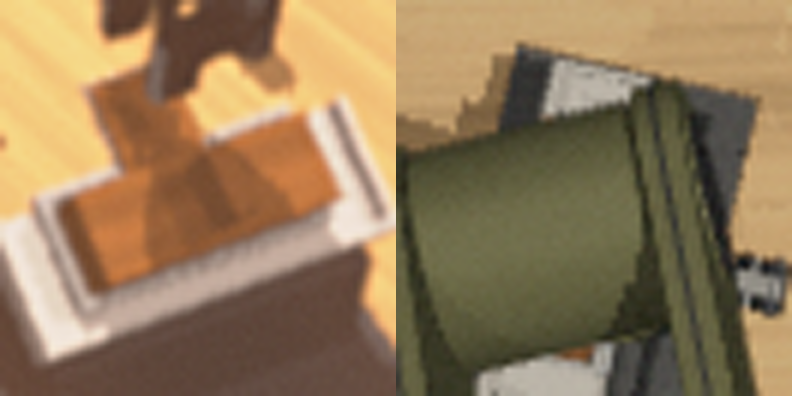

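The pair now lies flat in the tray. The back face measures 41 x 109 mm on the expected plane, and its centre is within a few mm of the tray origin. The handle is at (215,195) in the left crop. Next: raise the gripper, turn the jaws 90° and measure the handle.

```bash
python3 -m jog '[[[-0.2,-25,0,0,0],[-0.2,-60,0,0,0],[-0.1,-90,20,0,-10],[-0.1,-95,50,0,-20],[-0.1,-100,80,0,-30],[-0.1,-100,110,0,-40],[-0.1,-100,130,0,-50],[-0.1,-100,140,0,-60],[-0.1,-100,150,0,-70],[-0.1,-100,150,0,-80]]]' 60
python3 - <<'E'
from h import *
togo((553.2,227,300),-13.9)
S=snapshot("scene");T=snapshot("top")
cv2.imwrite("pics/c9.png",np.hstack([crop(S["img"],283,200,66,66,6),crop(T["img"],150,165,66,84,6)[60:456]]))
E
```

```text
t: 14.75
tool_pos: [503.1, 21.6, 317.2]
orientation: [1.647, 1.57, -0.334]
force: [-0.2, 0.6, -0.0]
width: 38.7
t 14.75 pos [503.1  21.6 317.2] yang -23.5 q6 0.37 w 38.7 F [-0.2  0.6 -0. ]
shift [  17.2  -36.  -208.4] turn -9.6 tooly [ 0.92 -0.4   0.  ] toolz [-0.4  -0.92 -0.  ]
```

View pics/c9.png

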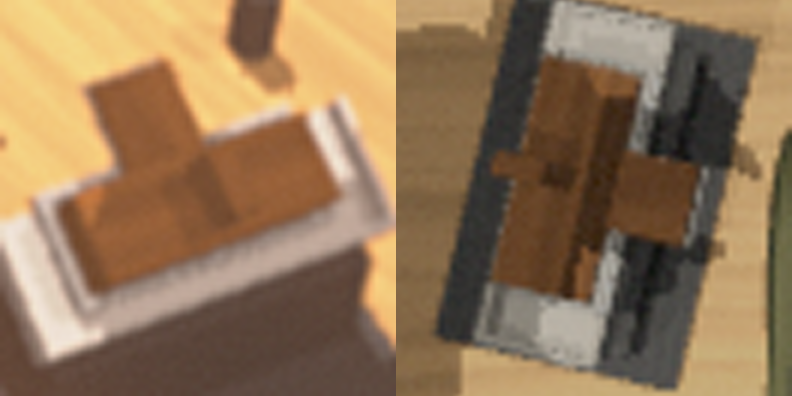

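```bash
python3 - <<'E'
from h import *
S=snapshot("scene");T=snapshot("top")
f=lambda p,o,k:(np.float64(p)+.5)/k-.5+np.float64(o)
s=f([(88,88),(163,60),(95,292),(340,195),(305,115)],(283,200),6);t=f([(301,225),(294,303),(144,115),(96,343),(189,360)],(150,165),6)
r=tri(S,s,T,t);print(r.round(1));P=r[:,:3]-ot;print(np.c_[P@xt,P@yt,P@zt].round(1))
# predicted flat pose (cover centre x=0,y=0) in both images, in crop px
Q={"earend back":(-65.5,20,10),"earend back2":(-65.5,-20,10),"lowL":(20.5,-56.5,34),"lowR":(20.5,56.5,34),"upR":(-20.5,56.5,34),"upL":(-20.5,-56.5,34),"upR mouth":(-20.5,56.5,5),"htip low":(15,0,62),"htip up":(-15,0,62)}
for k,q in Q.items():
    w=ot+q[0]*xt+q[1]*yt+q[2]*zt
    a=(proj(S,w)[0]-[283,200])*6;b=(proj(T,w)[0]-[150,165])*6+[396,-60];print(k,a.round(),b.round())
E
```

```text
[[5.564e+02 1.528e+02 1.274e+02 3.000e-01]
 [5.179e+02 1.581e+02 1.241e+02 3.100e+00]
 [6.153e+02 2.279e+02 1.076e+02 7.500e+00]
 [5.021e+02 2.542e+02 1.107e+02 1.100e+00]
 [4.892e+02 2.127e+02 1.166e+02 1.010e+01]]
[[-56.4 -22.3   7.6]
 [-58.6  16.3   2.8]
 [ 30.1 -61.4  29.5]
 [ 27.3  54.8  31.5]
 [-14.1  57.3  17.1]]
earend back [163.  35.] [687. 251.]
earend back2 [83. 63.] [706. 170.]
lowL [106. 262.] [551.  59.]
lowR [338. 175.] [497. 285.]
upR [298.  87.] [566. 302.]
upL [ 67. 171.] [620.  73.]
upR mouth [273. 107.] [600. 308.]
htip low [243. 188.] [499. 166.]
htip up [213. 121.] [550. 178.]
```

The flat-pose prediction matches the top view to within 1–2 px: handle tip predicted at (499,166) and seen at (495,165), ear end predicted at (706,170)/(687,251) and seen at (697,165)/(690,243). So the pair is flat, about 3–5 mm down-slope. Next: over to the handle.

```bash
python3 -m jog '[[[-0.1,5,-8,-35,-2],[-0.1,10,-15,-75,-4],[-0.1,15,-22,-115,-6],[-0.1,20,-29,-155,-8],[-0.1,25,-35,-190,-9.6],[-0.1,27,-38,-211,-9.6],[-0.1,27,-38,-211,-9.6],[-0.1,27,-38,-211,-9.6],[-0.1,27,-38,-211,-9.6],[-0.1,27,-38,-211,-9.6]]]' 60
python3 - <<'E'
from h import *
togo((552.7,230.8,206),-13.9)
S=snapshot("scene")
cv2.imwrite("pics/c10.png",crop(S["img"],270,165,90,100,6))
E
```

```text
t: 16.2
tool_pos: [553.4, 229.6, 290.3]
orientation: [1.415, 1.57, -0.404]
force: [0.2, 0.6, -0.2]
width: 38.5
t 16.20 pos [553.4 229.6 290.3] yang -14.3 q6 0.57 w 38.5 F [ 0.2  0.6 -0.2]
shift [84.3 -1.  -1. ] turn -0.4 tooly [ 0.97 -0.25  0.  ] toolz [-0.25 -0.97  0.  ]
```

View pics/c10.png

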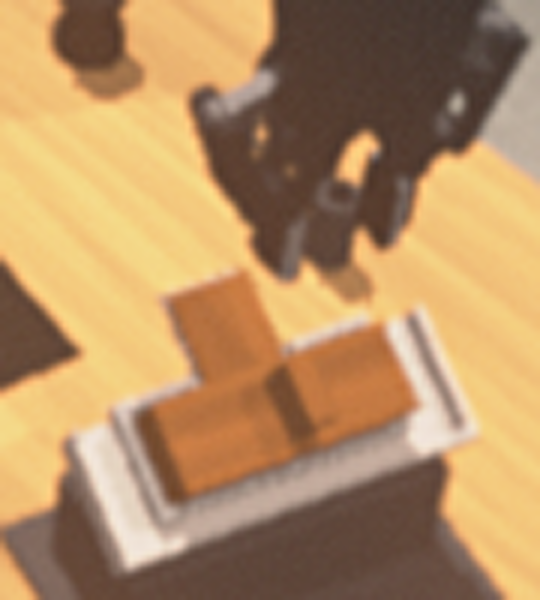

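The fingers straddle the fin's line: tips at (285,270) and (385,240), fin about (294,356)–(323,423). I'll check the camera bias numerically against the known finger pose.

```bash
python3 - <<'E'
from h import *
S=snapshot("scene");s=sense();M=rpy(s["orientation"])
seen=[(317.5,210.8),(334.2,205.5)]
for w in(20,26):
  for d in(70,73):
    print(w,d,[proj(S,s["tool_pos"]+M@[d,k*w,0])[0].round(1).tolist() for k in(1,-1)],"seen L,R",seen)
# fin tip line from the scene, taken at heights of the flat pose
p=(np.array([(294,356),(323,423)])+.5)/6-.5+[270,165]
for z in(155,150,145):print(z,onz(S,p,z).round(1).tolist())
E
```

```text
20 70 [[316.8, 208.6], [331.4, 203.6]] seen L,R [(317.5, 210.8), (334.2, 205.5)]
20 73 [[316.7, 209.5], [331.2, 204.5]] seen L,R [(317.5, 210.8), (334.2, 205.5)]
26 70 [[314.6, 209.4], [333.5, 202.8]] seen L,R [(317.5, 210.8), (334.2, 205.5)]
26 73 [[314.5, 210.2], [333.4, 203.7]] seen L,R [(317.5, 210.8), (334.2, 205.5)]
155 [[556.4, 225.6, 155.0], [572.5, 258.0, 155.0]]
150 [[552.8, 222.9, 150.0], [569.0, 255.5, 150.0]]
145 [[549.1, 220.2, 145.0], [565.5, 252.9, 145.0]]
```

```bash
python3 -m jog '[[[-0.1,15,1.5,-1,0],[-0.1,30,1.5,-1,0],[-0.1,45,1.5,-1,0],[-0.1,58,1.5,-1,0],[-0.1,66,1.5,-1,0],[-0.1,72,1.5,-1,0],[-0.1,77,1.5,-1,0],[-0.1,80,1.5,-1,0],[-0.1,80,1.5,-1,0],[-0.1,80,1.5,-1,0]]]' 60
python3 - <<'E'
from h import *
togo((552.7,230.8,206),-13.9)
E
```

```text
t: 17.55
tool_pos: [555.3, 231.2, 210.3]
orientation: [2.127, 1.57, 0.308]
force: [0.1, -0.2, -0.5]
width: 38.1
t 17.55 pos [555.3 231.2 210.3] yang -14.2 q6 0.57 w 38.1 F [ 0.1 -0.2 -0.5]
shift [ 4.3 -2.5  1. ] turn -0.3 tooly [ 0.97 -0.25  0.  ] toolz [-0.25 -0.97 -0.  ]
```

```bash
python3 -m jog '[[[-0.1,3,0,0,0],[-0.3,3,0,0,0],[-0.5,3,0,0,0],[-0.6,3,0,0,0],[-0.7,3,0,0,0],[-0.9,3,0,0,0],[-1,3,0,0,0],[-1,3,0,0,0],[-1,3,0,0,0],[-1,3,0,0,0]]]' 40
python3 - <<'E'
from h import *
togo((552.7,230.8,206),-13.9)
E
```

```text
t: 18.8
tool_pos: [555.4, 231.3, 207.1]
orientation: [2.329, 1.57, 0.51]
force: [0.5, 1.5, 0.2]
width: 11.2
t 18.80 pos [555.4 231.3 207.1] yang -14.2 q6 0.57 w 11.2 F [0.5 1.5 0.2]
shift [ 1.1 -2.5  1.1] turn -0.3 tooly [ 0.97 -0.25  0.  ] toolz [-0.25 -0.97 -0.  ]
```

```bash
python3 -m jog '[[[-1,0,0,0,0],[-1,-2.7,0,-1.4,0],[-1,-6.2,0,-3.2,0],[-1,-10.7,0,-5.4,0],[-1,-15.1,0,-7.7,0],[-1,-19.6,0,-10,0],[-1,-25,0,-12.7,0],[-1,-31.2,0,-15.9,0],[-1,-38,0,-19.4,0],[-1,-45,0,-23,0]]]' 80
python3 - <<'E'
from h import *
togo((576,-6,300),-13.9)
S=snapshot("scene");T=snapshot("top");cv2.imwrite("pics/l1s.png",S["img"]);cv2.imwrite("pics/l1t.png",T["img"])
E
```

```text
t: 20.05
tool_pos: [560.9, 253.7, 252.5]
orientation: [2.218, 1.571, 0.4]
force: [0.6, -0.3, -0.4]
width: 9.8
t 20.05 pos [560.9 253.7 252.5] yang -14.2 q6 0.60 w 9.8 F [ 0.6 -0.3 -0.4]
shift [-47.6  78.3 248.1] turn -0.3 tooly [ 0.97 -0.25  0.  ] toolz [-0.25 -0.97 -0.  ]
```

```bash
python3 - <<'E'
from h import *
for n,r in(("pics/c10.png",None),("pics/l1s.png",(165,265,270,360))):
    im=cv2.imread(n)
    if r: im=im[r[0]:r[1],r[2]:r[3]]
    else: im=cv2.resize(im,(90,100),interpolation=cv2.INTER_AREA)
    h=cv2.cvtColor(im,cv2.COLOR_BGR2HSV)
    m=((h[...,0]<16)&(h[...,1]>130)&(h[...,2]>60)&(h[...,2]<200)).astype(np.uint8)
    k,l,st,ce=cv2.connectedComponentsWithStats(m)
    print(n,[(st[i].tolist(),ce[i].round(1).tolist()) for i in range(1,k) if st[i,4]>40])
S=snapshot("scene");s=sense()
g=cv2.cvtColor(S["img"],cv2.COLOR_BGR2GRAY)[195:265:4,275:355:4];print(g)
E
```

```text
pics/c10.png [([8, 0, 16, 16, 90], [16.3, 10.0]), ([23, 47, 46, 36, 813], [43.5, 65.6])]
pics/l1s.png [([8, 0, 16, 16, 80], [16.8, 10.4]), ([29, 41, 49, 38, 739], [50.0, 62.3])]
[[207 211 215 206 209 205 205 212 206 206 195  79  65  67  65  66  63  63
   65  78]
 [211 205 210 215 207 213 202 205 217 206 157  78  66  69  67  64  64  64
   65  68]
 [210 212 203 212 216 207 212 203  76 133  95 142  68  65  68  66  64 131
   69 120]
 [206 211 213 201 213 217 208 212 126  94  78 152  66  66  69  67  67  68
   76 203]
 [210 205 208 210 201 214 215 210 126  84  70  94  68  65  65  67  73  93
  207 196]
 [ 98 212 204 207 209 198 219 217 138 129  81  69  68  66  68  74 118 183
  202 207]
 [ 80 119 211 204 206 207 182 198 220 119 114  79  69  81  63  96 123 130
  199 199]
 [ 79  77 158 210 204 207 199 199 211 121 125 103  64 109 105 114 140 138
  191 200]
 [133 200 205 211 209 202 197 122 120 115 114 119  78 100 137 138 136 135
  148 201]
 [206 201 201 208 208 180  89  96 122 123 128 128  97  80  97 128 118 154
  223 208]
 [207 207 201 206 177 189 178  87 140 135 132 134  96  96 123 211 226 217
  191 207]
 [207 195 202 214 150 204  69  85 115 135 128 106 179 147 144 169 229 209
  195 202]
 [207 202 129 213 175 200  85  70  93 122 142 134 143 190 223 149  77  79
  206 208]
 [198 151 102 212 216 171 180 143 136 148 153 170 148  85  78  78  74 112
  209 202]
 [121  85  77 161 213 156 156 148 193 213 106  79  75  73  75  74  76 110
  202 208]
 [111  81  78 118 213 218 222 161  82  79  76  74  73  73  72  74  76  89
  161 199]
 [109 101  77  80 185  96  82  80  76  72  74  73  73  73  75  78  79  80
  102 195]
 [141 110  79  79  77  78  76  75  76  73  72  72  77  80  80  80  80  80
   81 107]]
```

```bash
python3 -m jog '[[[-1,-15,0,0,0],[-1,-32,0,0,0],[-1,-45,8,20,0],[-1,-50,20,52,0],[-1,-50,32,90,0],[-1,-50,46,128,0],[-1,-50,58,164,0],[-1,-50,70,194,0],[-1,-50,78,215,0],[-1,-50,80,222,0]]]'
python3 - <<'E'
from h import *
togo((584,19,135),-13.9)
S=snapshot("scene");T=snapshot("top");cv2.imwrite("pics/l2s.png",S["img"]);cv2.imwrite("pics/l2t.png",T["img"])
for d,(v0,v1,u0,u1),n in((T,(170,245,150,215),"top"),(S,(212,285,275,350),"scene")):
    im=d["img"][v0:v1,u0:u1];h=cv2.cvtColor(im,cv2.COLOR_BGR2HSV);g=cv2.cvtColor(im,cv2.COLOR_BGR2GRAY)
    print(n);print("\n".join("".join(" .:-=+*#%@"[9-min(9,int(x)*10//256)] for x in r) for r in g[::1]))
    if n=="top":break
E
```

```text
t: 21.45
tool_pos: [584.0, 16.1, 302.8]
orientation: [1.227, 1.57, -0.594]
force: [-0.6, 0.2, -1.8]
width: 10.1
t 21.45 pos [584.   16.1 302.8] yang -14.3 q6 0.21 w 10.1 F [-0.6  0.2 -1.8]
shift [167.8  -0.9  -2.8] turn -0.4 tooly [ 0.97 -0.25  0.  ] toolz [-0.25 -0.97  0.  ]
top
++++++++++++++++++++++++++++++++++++++++++*********+=***+-----***
++++++++++++++++++++++++++++++++++++++++++**********++***+----***
++++++++++++++++++++*#***+++++++++++++++*+***********+*+*+----*+*
++++++++++++++++++++#%####**+++++++++++++++**+*+*+++++++++----***
+++++++++++++++++++*#%%#######**+++++++**+++*************+---+***
+++++++++++++++++++*%%####*+++#*###********************+-----****
+++++++++++++++++++#%%%###++++==+++####********+***++**+-----++**
++++++++++++++++++*##%%%%#+**+==+=++=+++#*##************++--+**+*
++++++++++++++++++*%%%#%#*=**+=======+++=++*####**********++***+#
++++++++++++++++++*%%%#%#*+**+============+***#%#####***********#
++++++++++++++++++#%%#%%#++**===============+*#%%#%%%######*****#
++++++++++++++++++#%%#%%#+**+================*%%%%%##%%%%####**+#
+++++++++++++++++*#%%%%#*=*
[... 3430 characters left out ...]
-----=--=##*####*******=-------:-----=*+
++++++++++--------------==+=-----+#*************--------------=*+
+++++++++-------------------==+++**************+--------------=*+
++++++++-------------------------=+************+--------------=**
++++++=------------------------------==********=--------------=*+
++---------------------------------------==****---------------=*+
++------------------------------------------------------------+++
++------------------------------------------------------------+++
+-------------------------------------------------------------+++
+-------------------------------------------------------------+++
+-------------------------------------------------------------+++
```

The text render shows the three lenses standing in a row on the cover in the tray, and the rack's weight (1.8 N) is on the gripper. Next: lower the rack to the mat.

```bash
python3 -m jog '[[[-1,20,-1,-3,0],[-1,45,-1,-3,0],[-1,72,-1,-3,0],[-1,100,-1,-3,0],[-1,125,-1,-3,0],[-1,145,-1,-3,0],[-1,158,-1,-3,0],[-1,165,-1,-3,0],[-1,168,-1,-3,0],[-1,168,-1,-3,0]]]' 40
python3 -c "
from h import *
togo((584,19,122),-13.9)"
```

```text
t: 22.8
tool_pos: [584.0, 21.8, 134.3]
orientation: [1.803, 1.57, -0.016]
force: [-0.1, 0.1, -1.5]
width: 9.8
t 22.80 pos [584.   21.8 134.3] yang -14.2 q6 0.21 w 9.8 F [-0.1  0.1 -1.5]
shift [12.3  0.7  2.7] turn -0.3 tooly [ 0.97 -0.25  0.  ] toolz [-0.25 -0.97 -0.  ]
```

```bash
python3 -m jog '[[[-1,3,0,2,0],[-1,6,0,2,0],[-1,8,0,2,0],[-1,10,0,2,0],[-1,11,0,2,0],[-1,12,0,2,0],[-1,13,0,2,0],[-1,14,0,2,0],[-1,15,0,2,0],[-1,16,0,2,0]]]' 20
python3 -c "
from h import *
togo((584,19,122),-13.9)"
```

```text
t: 24.05
tool_pos: [583.3, 19.9, 121.3]
orientation: [1.795, 1.569, -0.023]
force: [-8.9, -0.2, 28.9]
width: 10.0
t 24.05 pos [583.3  19.9 121.3] yang -14.2 q6 0.21 w 10.0 F [-8.9 -0.2 28.9]
shift [-0.7  0.9  0.7] turn -0.3 tooly [ 0.97 -0.24  0.  ] toolz [-0.24 -0.97 -0.  ]
```

```bash
python3 -m jog '[[[-1,-2,0,0,0],[-1,-3,0,0,0],[-0.6,-3,0,0,0],[-0.4,-3,0,0,0],[-0.2,-3,0,0,0],[-0.1,-5,0,0,0],[-0.1,-15,0,0,0],[-0.1,-40,0,0,0],[-0.1,-80,0,0,0],[-0.1,-120,0,0,0]]]' 20
python3 -c "
from h import *
togo((300,19,300),-13.9)"
```

```text
t: 25.3
tool_pos: [583.1, 19.8, 239.6]
orientation: [1.796, 1.571, -0.023]
force: [1.1, -0.6, 0.8]
width: 38.4
t 25.30 pos [583.1  19.8 239.6] yang -14.2 q6 0.21 w 38.4 F [ 1.1 -0.6  0.8]
shift [ -60.4 -274.3   70.2] turn -0.3 tooly [ 0.97 -0.25  0.  ] toolz [-0.25 -0.97 -0.  ]
```

```bash
python3 -m jog '[[[-0.1,-30,0,10,0],[-0.1,-60,-3,45,0],[-0.1,-65,-7,90,0],[-0.1,-65,-12,140,0],[-0.1,-65,-17,190,0],[-0.1,-65,-22,240,0],[-0.1,-65,-27,290,0],[-0.1,-65,-31,340,0],[-0.1,-65,-34,380,0],[-0.1,-65,-34,390,0]]]'
python3 - <<'E'
from h import *
togo((300,19,300),-13.9)
S=snapshot("scene");T=snapshot("top")
def art(g): print("\n".join("".join(" .:-=+*#%@"[9-min(9,int(x)*10//256)] for x in r) for r in g))
gt=cv2.cvtColor(T["img"],cv2.COLOR_BGR2GRAY);print("tray top");art(gt[178:236,160:200])
print("mat top");art(cv2.resize(gt[165:228,222:288],None,fx=.8,fy=.6,interpolation=cv2.INTER_AREA))
h=cv2.cvtColor(T["img"],cv2.COLOR_BGR2HSV)
m=np.zeros_like(gt);r=np.s_[160:232,222:290]
m[r]=(h[r][...,0]<16)&(h[r][...,1]>130)&(h[r][...,2]>40)&(h[r][...,2]<200)
k,l,st,ce=cv2.connectedComponentsWithStats(m)
for i in range(1,k):
    if st[i,4]>60:
        c=cv2.findContours((l==i).astype(np.uint8),0,2)[0][0];q=cv2.minAreaRect(c)
        print(st[i],ce[i],q,"centroid@z32",onz(T,ce[i],32).round(1))
E
```

```text
t: 26.55
tool_pos: [453.8, -352.2, 303.6]
orientation: [0.727, 1.569, -1.095]
force: [0.4, 1.1, -0.4]
width: 38.1
t 26.55 pos [ 453.8 -352.2  303.6] yang -14.4 q6 -0.48 w 38.1 F [ 0.4  1.1 -0.4]
shift [   3.1 -241.1 -321.5] turn -0.5 tooly [ 0.97 -0.25  0.  ] toolz [-0.25 -0.97  0.  ]
tray top
-----+++*%%#%%#+-------:---==----==+++==
-----+++*%#%%%#+----::::--:-----=-=-+***
-----++*##%#%%#=---:::::::::::-:----*#**
----++++##%#%%*----::-::-::::::::::-*##*
----++**#%%%%#+----::---::::::::::--####
-=-=****#%%%%#+--+------------:-::-=####
---=***##%####=--+-----------------*##**
----++*##%%%%#---+-----------------*##*#
---++++%%%%%%*--++-----------=----=####*
---+++*#%%#%#+--*=------------==-=+##*##
---++*##%%%%#=-+*=+*****=-----=---+##*##
---++*#%%%%%*--**+#%%@%%*+----=---*####%
--++++##%%%#*--***#**#@%%*+---=-=-#####%
--+++*#%%%%#+-+*+%+++#%@%#*---=-=+#####%
--+++*##%%%#=-**+%+++*@@%##=-=---+#####%
--+++##%#%%#=-**+%*+*%@@%##=-=---*##*#%%
--+++#%##%%*--=++%%##@@@%*#-==---#####%%
-=++*#%%%%#+--+=-*#%@@@%**=-==-=+#####%%
-+++*##%%%#+--+=-=-+%@%%#+--=---+#####%#
-+++##%%#%#=--+-------++--
[... 3122 characters left out ...]
@@@@@@@@@@@@@@%+++++++++
+++++*##%%%@@@@@@@%%%####*+*@@@@@@@@@@@@@@%%+++++++++
+++++++++++++***#***####%##%@@@@@@@@@@@@@@@#+++++++++
++++++++++++++++-------====+*#%%%%%%%@@%@@%#+++++++++
++++++++++++++=--------------+++++******###*+++++++++
++++++++++++=----------------=+++++++++++++++++++++++
+++++++++++=---------------=+++++++++++++++++++++++++
+++++++++=----------------=+++++++++++++++++++=----=+
++++++++=---------------=++++++++++++++++++++=-------
+++++++=---------------=++++++++++++++++++++---------
[244 177  31  39 680] [256.87941176 196.45294118] ((260.03167724609375, 197.18536376953125), (27.797529220581055, 36.946964263916016), 12.094757080078125) centroid@z32 [[573.9 -14.6  32. ]]
```

```bash
python3 -c "
from workcell import hand_in
print(hand_in())"
```

```text
the job is handed in; nothing more can be done
None
```

The job is handed in, at about 27 s of the 64 s allowed. My last checks suggest every condition is met, but `hand_in` reports no verdict.

**How it went:**
- I gripped both ears with the tool pointing down. As I lifted, the rack and cover swung upright in the grip.
- I turned them about 194°, stood the lower edge on the tray floor and opened the jaws a little. I then walked the fingers up-slope, and the pair tipped the rest of the way onto the cover by itself.
- I gripped the rack's handle, lifted the rack square to the tray floor and set it on the mat. It settled flat when I let go.

**Last checks:**
- **Tray:** the final top view shows all three lenses standing in a row on the cover, inside the rim.
- **Cover:** it lay flat about 3–5 mm down-slope of the tray origin and 3 mm sideways. I measured that before lifting the rack and did not re-measure it afterwards, though the final picture showed no change.
- **Rack:** it lies flat on the mat. Its visible outline (27.8 x 36.9 px) fits the 86 x 113 mm of block and ear, and its centroid is about 10 mm from the mat's centre.
- **Robot:** the arm was clear of everything, with near-zero force. I moved nothing near the other objects, but did not re-measure them.

**Disagreements and limits:**
- The two cameras disagreed by 3–8 mm, so I worked between them.
- The tray floor was touched about 8 mm earlier than I had worked out.
- Setting the rack down peaked at 29 N on the wrist.
- I had used all 12 picture views before lifting the rack, so the later checks come from pixel values and text renders.

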